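# Start the exposure unit in the print studio

### The job

Start the plate exposure: with the fingertips, push the blue power rocker fully over to on (press its raised half, with the white dot, right down), then do the same with the yellow vacuum rocker, and only then press the green button on the loose start box all the way in for a moment and let it go. Do not pick up or shove the start box, do not press the red stop button, and leave the inking things on the bench where they stand.

Things in the scene. Friction and masses are not known exactly. Their poses are not given: they have to be found in the camera images.
- console: fixed grey control box of the exposure unit, 130 (x) x 300 (y) x 60 mm high; origin at the centre of its underside on the bench; three controls stand in a row along its y axis, 90 mm apart, in an order that changes
- power_rocker_pad (a point): point on the top face of the raised far (+x) half of the blue POWER rocker, by its white dot, 22 mm from the pivot; it moves with the rocker. The paddle is 70 (along console x) x 36 mm on a black base 86 x 52 mm. Off, this point is 89.5 mm above the bench; fully on, 7 mm lower. About 2 to 5 N there tips the rocker; it stays where it is left
- power_rocker_pivot (a point): pivot of the blue rocker, at the middle of its paddle, 2 mm under the top face and 84 mm above the bench; the black base under it reaches 74 mm above the bench
- power_rocker (a joint): tilt of the blue rocker in rad: 0 (starts 0 to 0.04) off, far half up; 0.32 fully on, far half pressed down to its stop
- vacuum_rocker_pad (a point): the same point on the raised far half of the yellow VACUUM rocker; same sizes, heights and behaviour as the blue one
- vacuum_rocker_pivot (a point): pivot of the yellow rocker, as for the blue one
- vacuum_rocker (a joint): tilt of the yellow rocker in rad: 0 (starts 0 to 0.04) off, 0.32 fully on
- stop_button_top (a point): centre of the top of the red STOP button on the control box, 38 mm in diameter, about 82 mm above the bench, in a round black housing 54 mm in diameter; not to be pressed
- stop_button (a joint): travel of the red button in m: 0 out, 0.006 fully in; springs back
- start_box: loose grey start box, 84 (x) x 70 (y) x 40 mm high, about 0.5 kg, standing on the bench on a rubber foot; origin at the centre of its underside; the green button is in the middle of its top
- start_button_top (a point): centre of the top of the green START button, 36 mm in diameter, 64 mm above the bench when out; round black housing 52 mm in diameter whose top is 12 mm above the box's top
- start_button (a joint): travel of the green button in m: 0 out, 0.008 fully in (straight down; about 1.5 N to start, 5 N fully in); springs back
- ink_bottle: bystander: white squeeze bottle with a green band, 62 mm in diameter, 185 mm tall, standing; origin at the centre of its underside
- ink_tin: bystander: ink tin, 84 mm in diameter, 62 mm tall, standing; origin at the centre of its underside
- ink_tube: bystander: dark ink tube with a blue band standing on its cap, 44 mm in diameter, 125 mm tall; origin at the centre of its underside
- brayer: bystander: ink roller lying on the bench beyond the start box (to the left), black roller 36 mm in diameter and 80 mm wide, wooden handle, 170 mm long along its y axis (roller at +y); origin on the bench near the middle of its length
There are look-alikes about, which are no part of the job. What is shaped like the start_box but orange or purple is not meant.

How it is judged:
By the outcome, as a careful person would: the job done as asked, in the order asked, and still so for the second after the job is handed in, with the robot touching nothing.
It also fails if it takes over 48 s, if anything falls off the work surface, if the arm or the gripper's body presses on something with over 40 N, if the wrist force passes 120 N, or if a joint passes its speed limit or range.

### The arm

A 7-joint arm with a two-finger parallel gripper is mounted at the origin on the work surface. World frame = base frame: x ahead of the robot, y to its left, z up, the work surface at z = 0. Lengths are in m, angles in rad, forces in N, time in s.
With the tool pointing down it reaches from about 0.4 to 0.9 m from the base axis. Payload 5.5 kg.
Tool frame: the origin (TCP) lies at the very end of the fingers, on their centre line; the grasp point (between the pads) lies 19 mm behind it (ctrl.pinch_z is the z of the grasp point in the tool frame, in m); z points along the fingers, y is the line along which they close (so a half turn about z gives the same grasp; the last joint's range is limited). The gripper opens to 92 mm and grips with 3 to 60 N. Pads are 19 mm wide; open, the fingers measure 130 mm over their backs; the gripper's body (75 mm by 190 mm) begins 47 mm behind the grasp point.
Start: joints at [1.408, 0.501, -0.427, 1.55, 0.221, 1.138, -0.21], TCP at [0.269, -0.592, 0.227] pointing down, gripper open.
Joint ranges: [-2.88, 2.88], [-0.31, 2.03], [-1.54, 1.56], [0.2, 2.42], [-1.41, 4.55], [0.19, 2.02], [-2.57, 2.57]. Speed limits (rad/s): [2.57, 2.57, 3.14, 3.14, 3.14, 3.14, 3.14].

### API

Orientations are given as a unit quaternion [x, y, z, w].
In Python, from workcell import ctrl gives the robot as it stands. The module is installed in compiled form; this text tells all that it offers.
- The arm moves only by the shell command python3 -m handwheel 'ROWS' [FORCE]. ROWS is JSON, one flat list of numbers, 5 for each row, row after row: the closure, from -1 (fully open) to 1 (shut), then the shift along the tool's x, y, z scaled (see below), then the turn about the tool's z scaled (see below). In form: [fingers, x, y, z, yaw, fingers, x, y, z, yaw, ...]. A call has 1 to 8 rows; each row shifts and turns the commanded pose from where the row before left it, along the tool's axes as they then stand; what a row does not reach is not made up. The controller multiplies each number of a shift by 75 cm and each number of a turn by pi rad. A row lasts 1/8 s, in which the tool goes at most 62.5 mm and 10.7 degrees, less where a joint would pass 70% of its speed; a pose out of reach is approached as far as the arm can. A call with a number of a shift or a turn outside -1 to 1 is refused whole. A call with a gripper value outside its range is refused whole. The fingers move at their own pace and stop on an object; FORCE is the grip in N (left out, the last holds). Time passes only in rows, so rows that do not move let the fingers close. It gives the time, the measured TCP pose, the force, the opening and the grip force at its end, in the units of the state.
- ctrl.get_obs(): the state, without advancing time (a new reading comes with each control period).
- ctrl.get_image(name): name is "scene" or "top" or "wrist"; returns the picture (384x512x3 uint8, red, green, blue); there is no depth.
- ctrl.camera_model(name): a dict with "vfov" (degrees; the focal length in pixels is half the picture's height over the tangent of half this angle, whatever the lens; pixels are square), "cx", "cy" (the principal point, pixels), "T" (4x4, takes a point from camera to world coordinates); the wrist camera has in their place "T_tool_cam" (4x4, takes a point from camera to tool coordinates, whose origin is the TCP and whose axes are the flange's). Camera axes: x right, y down, z forward; pixel columns grow to the right and rows downward; lengths in m; the calibration is good to about 2 mm. A picture is of the moment at which its call begins: read the wrist's pose just before it. camera_model takes no time and is no camera call.
- ctrl.close_job(): hands the job in; it is judged then, once.
The state is a dict: "time_s": time; "joint_positions": joint angles; "dq": joint speeds; "effort": joint torques, N m; "tcp_pos": TCP position; "orientation": TCP orientation; "contact_force": force on the tool from outside, world axes, zero at the start; "ft_torque": the same for the moment, N m; "width": opening from 0.0 (shut) to 1.0 (fully open); "gripper_force": force on a finger pad.
Only numpy, scipy, OpenCV 4.12 (cv2) and the standard library are available. Lean on these libraries where they do the work, as an engineer would, in place of code of your own. Each camera call takes 0.05 s, during which the arm holds its last target. There are 200 camera calls.

## Working session

There is one attempt and no reset: what is moved stays moved. The work goes in short steps, Python scripts to look and compute and a shell command to move; the robot and the scene stay as the last step left them, time stands still between calls to the robot, and variables do not carry over. Pictures are saved under pics/ and viewed, at most 10 in all, crops included, and the job is handed in when it is done.

```bash
mkdir -p pics
python3 - <<'E'
from workcell import ctrl
import cv2,numpy as np
o=ctrl.get_obs();print({k:np.round(v,3) for k,v in o.items()})
ims=[]
for n in("scene","top"):
    im=ctrl.get_image(n);cv2.imwrite(f"pics/{n}0.png",im[:,:,::-1])
    m=ctrl.camera_model(n);print(n,m)
print(ctrl.camera_model("wrist"),ctrl.pinch_z)
E
```

```text
{'time_s': np.float64(0.0), 'joint_positions': array([ 1.408,  0.502, -0.427,  1.551,  0.221,  1.138, -0.21 ]), 'dq': array([ 0.   , -0.002, -0.002, -0.002,  0.   , -0.002, -0.   ]), 'effort': array([-1.0000e-03, -5.6660e+01, -5.8160e+00, -2.7911e+01, -6.9000e-02,
        3.1000e-02,  0.0000e+00]), 'tcp_pos': array([ 0.268, -0.591,  0.226]), 'orientation': array([ 0.977,  0.211, -0.   , -0.001]), 'contact_force': array([ 0.634,  0.494, -0.308]), 'ft_torque': array([ 0.002,  0.068, -0.034]), 'gripper_force': np.float64(0.0), 'width': np.float64(1.002)}
scene {'vfov': 56.46943961732974, 'cx': 251.5211525566634, 'cy': 190.4966027121159, 'T': array([[ 0.60954061,  0.635022  , -0.47456012,  1.1192321 ],
       [ 0.79274192, -0.48483551,  0.36945199, -0.41335884],
       [ 0.00452654, -0.60139969, -0.79893549,  1.06626352],
       [ 0.        ,  0.        ,  0.        ,  1.        ]])}
top {'vfov': 51.04030464145719, 'cx': 250.0174941089575, 'cy': 188.52761945493768, 'T': array([[ 6.24808856e-03, -9.78396334e-01,  2.06643592e-01,
         2.80225044e-01],
       [-9.99979839e-01, -6.34731991e-03,  1.82769069e-04,
         3.16178980e-02],
       [ 1.13281240e-03, -2.06640568e-01, -9.78416267e-01,
         1.31746341e+00],
       [ 0.00000000e+00,  0.00000000e+00,  0.00000000e+00,
         1.00000000e+00]])}
{'vfov': 65.89502252333186, 'cx': 260.2295006739815, 'cy': 191.0835768339254, 'T_tool_cam': array([[ 9.65564921e-04, -9.60580517e-01, -2.78000248e-01,
         7.53718754e-02],
       [ 9.99998908e-01,  1.23849308e-03, -8.06144810e-04,
         5.50049361e-04],
       [ 1.11866838e-03, -2.77999166e-01,  9.60580664e-01,
        -1.57218532e-01],
       [ 0.00000000e+00,  0.00000000e+00,  0.00000000e+00,
         1.00000000e+00]])} -0.0188
```

View pics/top0.png

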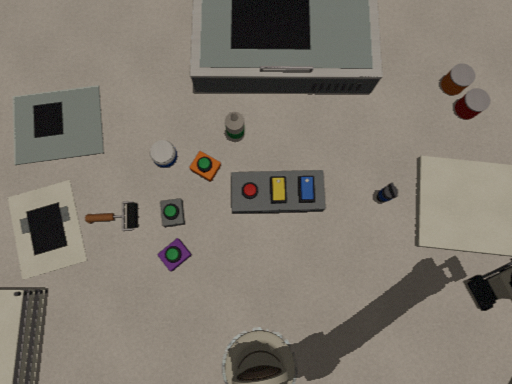

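View pics/scene0.png

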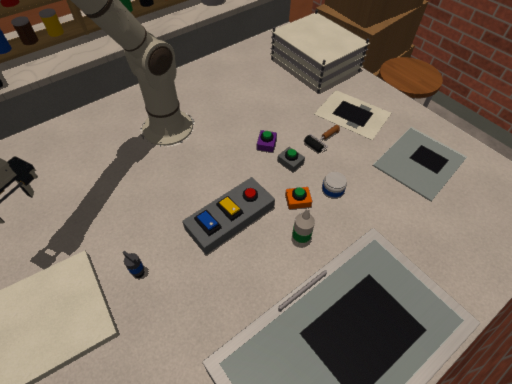

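The top view shows red stop at (250,190), the yellow rocker at (278,189) and the blue rocker at (307,189), with the white dot on the far side. The grey start box with its green button is at (172,212). Orange and purple look-alikes are at (205,165) and (174,254), and the bottle is at (235,125). The scene view agrees.

```bash
cat > h.py <<'E'
import cv2,numpy as np
from scipy.spatial.transform import Rotation as R
def blobs(im,lo,hi,amin=15):
    hsv=cv2.cvtColor(im,cv2.COLOR_RGB2HSV)
    n,l,s,c=cv2.connectedComponentsWithStats(cv2.inRange(hsv,lo,hi))
    return [(c[i],s[i]) for i in range(1,n) if s[i,4]>=amin]
def ray(m,uv,T):
    f=192/np.tan(np.radians(m["vfov"]/2))
    d=np.array([(uv[0]-m["cx"])/f,(uv[1]-m["cy"])/f,1.])
    return T[:3,3],T[:3,:3]@d
def on_z(m,uv,z,T=None):
    p,d=ray(m,uv,m["T"] if T is None else T); return p+d*(z-p[2])/d[2]
COL={"blue":((105,120,60),(125,255,255),.084),"yellow":((20,140,100),(32,255,255),.084),
 "red":((0,160,80),(6,255,255),.082),"green":((55,120,50),(85,255,255),.064)}
E
python3 - <<'E'
from h import *
from workcell import ctrl
for n in("top","scene"):
    im=cv2.imread(f"pics/{n}0.png")[:,:,::-1].copy();m=ctrl.camera_model(n)
    for k,(lo,hi,z) in COL.items():
        for c,s in blobs(im,lo,hi,25):
            p=on_z(m,c,z)
            if .25<p[0]<.8 and abs(p[1])<.5: print(n,k,c.round(1),s.tolist(),p.round(3))
m=ctrl.camera_model("top")
print("console corners",[on_z(m,u,.06)[:2].round(3) for u in((231,171),(324,170),(325,211),(231,213))])
print("box corners",[on_z(m,u,.04)[:2].round(3) for u in((160,200),(183,198),(185,225),(162,227))])
print("bottle",on_z(m,(235,118),.185).round(3),"tin",on_z(m,(163,150),.062).round(3),"brayer",on_z(m,(129,216),.03).round(3),"tube",on_z(m,(390,188),.125).round(3))
E
```

```text
top blue [306.6 188.1] [301, 177, 13, 23, 256] [ 0.543 -0.146  0.084]
top yellow [278.3 188.9] [272, 178, 13, 22, 250] [ 0.54  -0.057  0.084]
top red [249.6 189.4] [244, 184, 12, 12, 113] [0.538 0.033 0.082]
top green [203.7 162.8] [198, 158, 12, 11, 103] [0.629 0.182 0.064]
top green [169.7 210.6] [164, 205, 12, 12, 110] [0.472 0.284 0.064]
top green [172.  253.7] [166, 248, 13, 12, 116] [0.338 0.271 0.064]
scene blue [206.9 219.5] [197, 211, 21, 18, 199] [ 0.541 -0.146  0.084]
scene yellow [228.9 205. ] [219, 197, 21, 17, 178] [ 0.538 -0.056  0.084]
scene red [249.8 192. ] [245, 188, 11, 9, 80] [0.536 0.033 0.082]
scene green [266.8 134.1] [263, 131, 9, 7, 50] [0.338 0.27  0.064]
scene green [291.3 152.4] [287, 149, 10, 8, 55] [0.472 0.282 0.064]
scene green [299.3 191.6] [295, 188, 10, 8, 66] [0.629 0.18  0.064]
console corners [array([0.603, 0.094]), array([ 0.608, -0.207]), array([ 0.475, -0.205]), array([0.467, 0.091])]
box corners [array([0.51 , 0.322]), array([0.517, 0.248]), array([0.43 , 0.238]), array([0.423, 0.311])]
bottle [0.735 0.078 0.185] tin [0.672 0.316 0.062] brayer [0.459 0.421 0.03 ] tube [ 0.536 -0.393  0.125]
```

```bash
python3 -m handwheel '[1,0,0,0,0.042, 1,0,0,0,0.042, 1,0,0,0,0.043, 1,0.045,-0.065,0,0, 1,0.045,-0.065,0,0, 1,0.045,-0.065,0,0, 1,0.045,-0.065,0,0, 1,0.045,-0.065,0,0]' 20
```

```text
time_s: 1.1
tcp_pos: [0.4312, -0.3419, 0.2265]
orientation: [1.0, 0.013, -0.0, -0.0]
contact_force: [1.0, -0.0, 0.0]
width: 0.177
gripper_force: 0.0
```

```bash
python3 -m handwheel '[1,0.046,-0.064,0,0, 1,0.046,-0.064,0,0, 1,0.046,-0.064,0,0, 1,0.046,-0.064,0,0, 1,0,0,0,0, 1,0,0,0,0]'
cat > w.py <<'E'
import sys
from h import *
from workcell import ctrl
o=ctrl.get_obs(); im=ctrl.get_image("wrist"); m=ctrl.camera_model("wrist")
cv2.imwrite(f"pics/{sys.argv[1]}.png",im[:,:,::-1])
T=np.eye(4);T[:3,:3]=R.from_quat(o["orientation"]).as_matrix();T[:3,3]=o["tcp_pos"]
print("tcp",T[:3,3].round(4),"yaw",np.degrees(np.arctan2(T[1,0],T[0,0])).round(2),o["contact_force"].round(2),o["width"].round(3))
for k,(lo,hi,z) in COL.items():
    for c,s in blobs(im,lo,hi,150): print(k,c.round(),s.tolist(),on_z(m,c,z,T@m["T_tool_cam"]).round(4))
E
python3 w.py w1
```

```text
time_s: 1.85
tcp_pos: [0.563, -0.1481, 0.2261]
orientation: [1.0, 0.014, -0.001, 0.0]
contact_force: [0.4, -0.8, 0.3]
width: 0.007
gripper_force: 0.0Traceback (most recent call last):
  File "w.py", line 7, in <module>
    print("tcp",T[:3,3].round(4),"yaw",np.degrees(np.arctan2(T[1,0],T[0,0])).round(2),o["contact_force"].round(2),o["width"].round(3))
                                                                                                                  ^^^^^^^^^^^^^^^^
AttributeError: 'float' object has no attribute 'round'
```

View pics/w1.png

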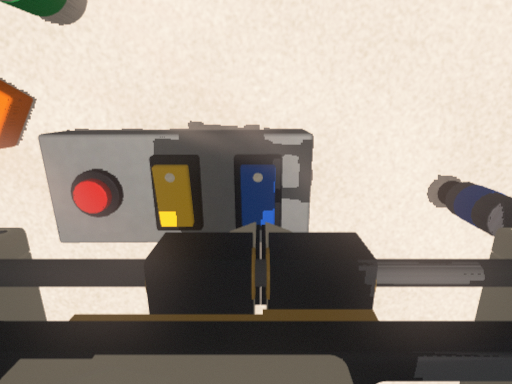

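The wrist view shows the blue dot at (258,178), the yellow dot at (170,178) and red at (92,197). The shut fingers are in line with the blue rocker.

```bash
sed -i 's/o\["width"\].round(3)/o["width"]/' w.py
cat >> w.py <<'E'
for a in sys.argv[2:]:
    u,v,z=map(float,a.split(",")); print("px",a,on_z(m,(u,v),z,T@m["T_tool_cam"]).round(4))
E
python3 w.py w2 258,178,.091 170,178,.091
```

```text
tcp [ 0.5626 -0.1493  0.2262] yaw 1.46 [ 0.3  -0.72 -0.02] 0.005329808272387276
blue [256. 196.] [239, 165, 35, 61, 1810] [ 0.5458 -0.1454  0.084 ]
yellow [172. 196.] [151, 165, 42, 62, 2096] [ 0.5436 -0.0569  0.084 ]
red [ 90. 196.] [72, 180, 35, 33, 878] [0.5402 0.0317 0.082 ]
green [37.  6.] [1, 0, 63, 16, 625] [0.723 0.067 0.064]
px 258,178,.091 [ 0.567  -0.1472  0.091 ]
px 170,178,.091 [ 0.5646 -0.0579  0.091 ]
```

```bash
python3 -m handwheel '[1,0.003,-0.004,0.077,0, 1,0,0,0.077,0, 1,0,0,0.012,0, 1,0,0,0.006,0, 1,0,0,0.006,0, 1,0,0,0.006,0, 1,0,0,0.004,0, 1,0,0,0,0]'
```

```text
time_s: 2.95
tcp_pos: [0.5666, -0.1452, 0.0864]
orientation: [1.0, 0.013, 0.001, 0.0]
contact_force: [1.3, 0.2, 1.4]
width: 0.003
gripper_force: 1.1
```

```bash
python3 -m handwheel '[1,0,0,0.003,0, 1,0,0,0.002,0, 1,0,0,0,0]'; python3 -m handwheel '[1,0,0,0.002,0, 1,0,0,0,0]'
```

```text
time_s: 3.32
tcp_pos: [0.5667, -0.1452, 0.0837]
orientation: [1.0, 0.013, 0.001, 0.001]
contact_force: [-0.9, 0.0, 11.3]
width: 0.006
gripper_force: 5.7
time_s: 3.58
tcp_pos: [0.5668, -0.1452, 0.0834]
orientation: [1.0, 0.013, 0.001, 0.001]
contact_force: [-4.2, 1.6, 20.4]
width: 0.008
gripper_force: 10.0
```

```bash
python3 -m handwheel '[1,0,0,-0.03,0, 1,0,0,-0.04,0, 1,0,-0.04,0,0, 1,0,-0.04,0,0, 1,0,-0.037,0,0, 1,0,0,0,0]'; python3 w.py w3
```

```text
time_s: 4.32
tcp_pos: [0.5624, -0.0541, 0.1327]
orientation: [1.0, 0.016, -0.001, -0.001]
contact_force: [0.8, -1.0, 1.0]
width: 0.004
gripper_force: 0.0
tcp [ 0.5624 -0.0541  0.1327] yaw 1.82 [ 0.77 -1.02  1.03] 0.0038358072849872414
blue [381. 223.] [355, 191, 52, 69, 2947] [ 0.5562 -0.145   0.084 ]
yellow [262. 208.] [238, 193, 49, 36, 1407] [ 0.5651 -0.0557  0.084 ]
red [149. 230.] [131, 209, 42, 48, 1227] [0.5443 0.0296 0.082 ]
```

View pics/w3.png

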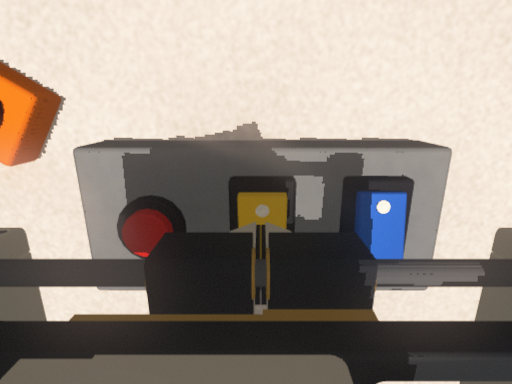

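The blue rocker at (381,223) is now tipped. The fingers stand over the yellow dot, which is at (262,211).

```bash
python3 -m handwheel '[1,0.002,0.003,0.03,0, 1,0,0,0.018,0, 1,0,0,0.006,0, 1,0,0,0.005,0, 1,0,0,0.004,0, 1,0,0,0.003,0, 1,0,0,0.002,0, 1,0,0,0,0]'
```

```text
time_s: 5.38
tcp_pos: [0.5653, -0.0599, 0.0834]
orientation: [1.0, 0.013, 0.0, 0.001]
contact_force: [-3.7, -1.6, 11.8]
width: 0.007
gripper_force: 5.5
```

```bash
python3 -m handwheel '[1,0,0,0.002,0, 1,0,0,0.001,0, 1,0,0,0,0]';  python3 -m handwheel '[1,0,0,-0.03,0, 1,0,0,-0.05,0, 1,0,0,-0.06,0, 1,0,0,0,0]'; python3 w.py w4
python3 - <<'E'
from workcell import ctrl
import cv2
im=ctrl.get_image("scene")[:,:,::-1]
cv2.imwrite("pics/s1.png",cv2.resize(im[130:270,150:320],None,fx=4,fy=4,interpolation=cv2.INTER_CUBIC))
E
```

```text
time_s: 5.75
tcp_pos: [0.5655, -0.0599, 0.083]
orientation: [1.0, 0.013, 0.001, 0.001]
contact_force: [-8.0, -0.7, 27.2]
width: 0.01
gripper_force: 12.4
time_s: 6.25
tcp_pos: [0.5681, -0.059, 0.1887]
orientation: [1.0, 0.014, 0.004, 0.0]
contact_force: [0.5, 0.5, -0.0]
width: 0.006
gripper_force: 0.0
tcp [ 0.5681 -0.059   0.1887] yaw 1.56 [ 0.5   0.55 -0.01] 0.006371685004207869
blue [352. 210.] [331, 181, 41, 69, 2062] [ 0.553  -0.1456  0.084 ]
yellow [256. 203.] [238, 182, 38, 46, 1513] [ 0.5566 -0.0559  0.084 ]
red [164. 215.] [144, 197, 41, 39, 1151] [0.5414 0.0312 0.082 ]
green [ 10. 114.] [0, 95, 27, 38, 762] [0.6305 0.1733 0.064 ]
```

View pics/w4.png

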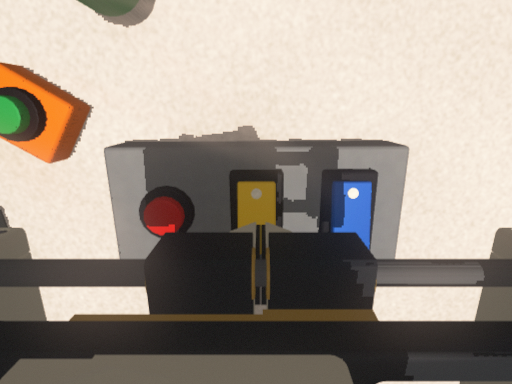

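View pics/s1.png

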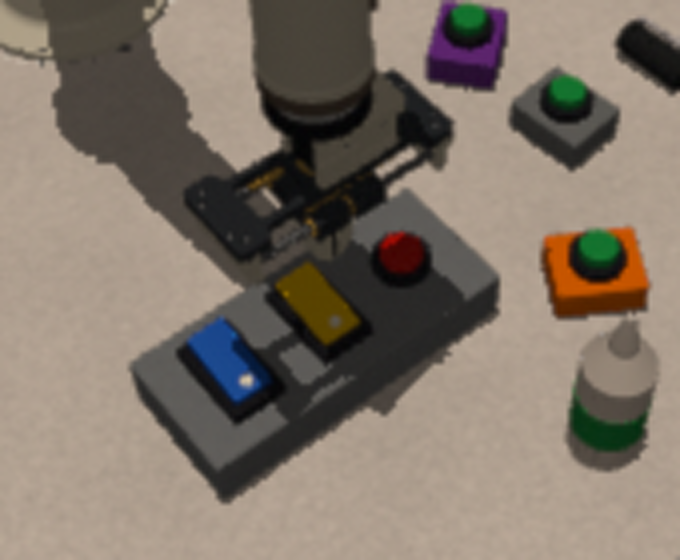

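Both rockers now have the far end down by the base, and nothing else has been disturbed. Next I go to the grey start box.

```bash
python3 -m handwheel '[1,-0.019,-0.0765,0,0, 1,-0.019,-0.0765,0,0, 1,-0.019,-0.0765,0,0, 1,-0.019,-0.0765,0,0, 1,-0.019,-0.0765,0,0, 1,-0.019,-0.0765,0,0, 1,0,0,0,0, 1,0,0,0,0]'; python3 w.py w5
```

```text
time_s: 7.35
tcp_pos: [0.4693, 0.2816, 0.1832]
orientation: [1.0, 0.014, -0.001, 0.001]
contact_force: [-0.1, -0.9, 0.1]
width: 0.005
gripper_force: 0.0
tcp [0.4693 0.2816 0.1832] yaw 1.59 [-0.12 -0.93  0.1 ] 0.005051899244279406
green [384.  10.] [364, 0, 42, 25, 826] [0.6227 0.1837 0.064 ]
green [255. 185.] [239, 169, 35, 31, 742] [0.4708 0.2861 0.064 ]
```

View pics/w5.png

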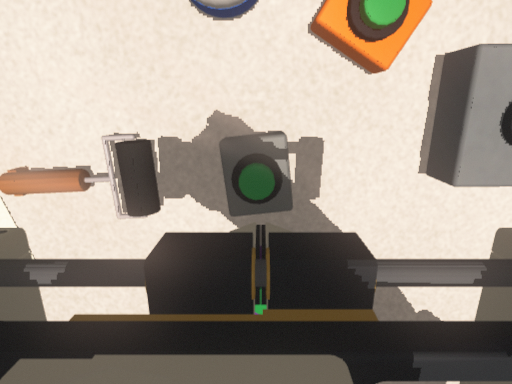

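The green button of the grey box is at (256,182), almost straight below the fingers. The brayer to its left is clear.

```bash
python3 -m handwheel '[1,0.002,-0.003,0.07,0, 1,0,0,0.06,0, 1,0,0,0.016,0, 1,0,0,0.007,0, 1,0,0,0.005,0, 1,0,0,0.004,0, 1,0,0,0.003,0, 1,0,0,0,0]'
```

```text
time_s: 8.4
tcp_pos: [0.4726, 0.285, 0.0618]
orientation: [1.0, 0.013, 0.001, -0.0]
contact_force: [1.4, 1.1, 1.7]
width: 0.005
gripper_force: 1.2
```

```bash
python3 -m handwheel '[1,0,0,0.003,0, 1,0,0,0.003,0, 1,0,0,0.002,0, 1,0,0,0,0]'; python3 -m handwheel '[1,0,0,0.001,0, 1,0,0,0,0]'
```

```text
time_s: 8.9
tcp_pos: [0.4726, 0.2851, 0.0562]
orientation: [1.0, 0.013, 0.001, -0.0]
contact_force: [0.3, -0.8, 12.5]
width: 0.006
gripper_force: 6.1
time_s: 9.15
tcp_pos: [0.4726, 0.2851, 0.0561]
orientation: [1.0, 0.013, 0.001, -0.0]
contact_force: [-0.1, -2.2, 17.4]
width: 0.005
gripper_force: 9.0
```

The button is against its stop: z = 56 mm and the force is well over 5 N. Release and lift off.

```bash
python3 -m handwheel '[1,0,0,-0.02,0, 1,0,0,-0.05,0, 1,0,0,-0.08,0, 1,0,0,-0.06,0, 1,0,0,0,0, 1,0,0,0,0]'; python3 w.py w6
python3 - <<'E'
from workcell import ctrl
import cv2
im=ctrl.get_image("scene")[:,:,::-1]
cv2.imwrite("pics/s2.png",cv2.resize(im[110:270,150:350],None,fx=3.5,fy=3.5,interpolation=cv2.INTER_CUBIC))
E
```

```text
time_s: 9.9
tcp_pos: [0.4705, 0.2837, 0.2107]
orientation: [1.0, 0.013, -0.001, 0.001]
contact_force: [0.3, 0.2, -0.3]
width: 0.004
gripper_force: 0.0
tcp [0.4705 0.2837 0.2107] yaw 1.54 [ 0.32  0.23 -0.35] 0.00426839330627956
red [506. 122.] [499, 105, 13, 34, 320] [0.5368 0.0536 0.082 ]
green [374.  15.] [356, 0, 38, 34, 1066] [0.6275 0.1838 0.064 ]
green [257. 182.] [243, 171, 30, 21, 362] [0.4671 0.2869 0.064 ]
```

View pics/s2.png

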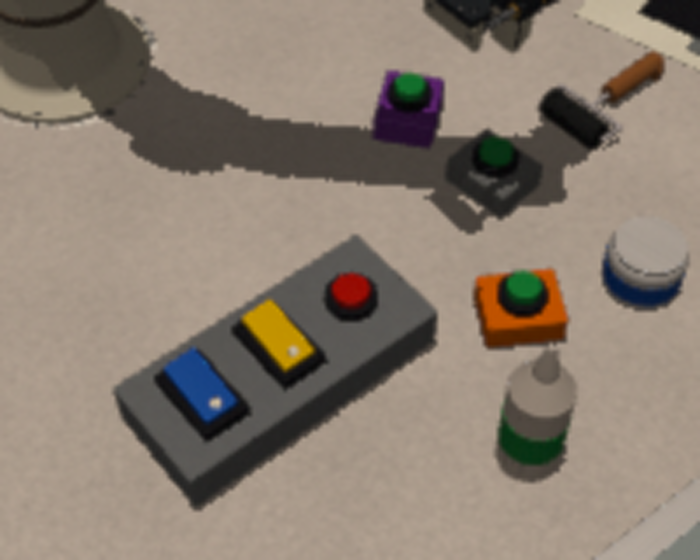

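Both rockers (blue at (200,385), yellow at (277,335)) are tipped alike. The green button is back out at (495,152), and the start box and bystanders stand where they were.

```bash
python3 -c "
from workcell import ctrl
print(ctrl.close_job())"
```

```text
the job is handed in; nothing more can be done
None
```

I pushed the blue power rocker and then the yellow vacuum rocker over to their stops, pressed the green start button fully in and released it, and handed the job in at about 10 s; the images show the start box and inking things unmoved, and I did not touch the red stop button.

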